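# Thread a long spatula out of an instrument case

### The arm

A 6-joint arm with a two-finger parallel gripper is mounted at the origin on a cart in front of the work surface, level with it; the furniture and walls round the work are solid. World frame = base frame: x ahead of the robot, y to its left, z up, the work surface at z = 0. Lengths are in m, angles in rad, forces in N, time in s.
With the tool pointing down it reaches from about 0.35 to 0.85 m from the base axis. Payload 8.1 kg.
Tool frame: the origin (TCP) lies on the centre line of the jaws, within the pads' length; the fingertips stand 17 mm ahead of it and the grasp point (between the pads) lies 2 mm behind it; x points along the fingers, z is the direction in which the jaws open and shut, and the axes are right-handed (so a half turn about x gives the same grasp; the last joint's range is limited). The gripper opens to 93 mm and grips with 3 to 60 N. Pads are 15 mm wide; open, the fingers measure 128 mm over their backs; the gripper's body (75 mm by 188 mm) begins 65 mm behind the grasp point.
Start: joints at [1.203, 0.13, 1.488, -0, 1.523, -0.085], TCP at [0.167, 0.576, 0.236] pointing down, gripper open.
Joint ranges: [-2.96, 2.96], [-0.89, 2.26], [0.02, 2.5], [-1.34, 4.48], [0, 2.73], [-2.66, 2.66]. Speed limits (rad/s): [2.39, 2.39, 2.79, 3.14, 3.14, 3.14].

### API

Orientations are given as a rotation vector (axis times angle).
In Python, from plant import telemetry, optics, workorder gives the robot as it stands.
- The arm moves only by the shell command python3 -m inch 'ROWS' [FORCE]. ROWS is JSON, a list that holds one entry, the list of rows, each a list of 7 numbers: the shift along the tool's x, y, z in m, then the turn, a rotation vector about the tool's x, y, z in rad, then the opening, from 0 (shut) to 1 (fully open). In form: [[[tx, ty, tz, ax, ay, az, grip], ...]]. A call has 1 to 20 rows; each row shifts and turns the pose as measured when the row begins, along the tool's axes as they then stand; what a row does not reach is not made up. A row lasts 1/10 s, in which the tool goes at most 50 mm and 8.59 degrees, less where a joint would pass 70% of its speed; a pose out of reach is approached as far as the arm can. A call is refused whole if a number of a shift passes 0.05 or a number of a turn 0.15, either way. A call with a gripper value outside its range is refused whole. The fingers move at their own pace and stop on an object; FORCE is the grip in N (left out, the last holds). Time passes only in rows, so rows that do not move let the fingers close. It gives the time, the measured TCP pose, the force and the opening at its end, in the units of the state.
- telemetry.read_state(): the state, without advancing time (a new reading comes with each control period).
- optics.read_camera(name): name is "side" or "top" or "wrist"; returns a dict with "frame" (400x640x3 uint8, blue, green, red), "fx", "fy", "cx", "cy" (pixels), "rvec" (rotation vector, rad) and "tvec" (3), from world to camera coordinates, as OpenCV has them. Camera axes: x right, y down, z forward; pixel columns grow to the right and rows downward; lengths in m; the calibration is good to about 2 mm. The wrist camera is an equidistant fisheye: a pixel r from the principal point sees the ray r / f radians off the axis. A picture is of the moment at which its call begins. There is no depth.
- workorder.close_job(): hands the job in, once; it reports no verdict.
The state is a dict: "t": time; "q": joint angles; "dq": joint speeds; "joint_torque": joint torques, N m; "tool_pos": TCP position; "orientation": TCP orientation; "force": force on the tool from outside, world axes, zero at the start; "wrist_torque": the same for the moment, N m; "opening": finger opening in m.
Only numpy, scipy, OpenCV 4.12 (cv2) and the standard library are available. Lean on these libraries where they do the work, as an engineer would, in place of code of your own. Each camera call takes 0.05 s, during which the arm holds its last target. There are 200 camera calls.

### The job

Take the long spatula out of the steel instrument case. It is longer than the window in the top of the case, so slide it along under one end cover, tilt it and draw it out diagonally, without forcing it against the case. Then finish while holding it, still and level, with its whole length over the steel tray and a good 10 cm above the tray; do not let go, and leave the other things where they are.

Things in the scene. Friction and masses are not known exactly. Their poses are not given: they have to be found in the camera images.
- spatula: Double-ended spatula, 200 mm long, 70 g. Origin at its middle, x along it to the broad blade, z up. Ribbed grey grip 70 x 14 x 12 mm (x, y, z) in the middle, then steel bars 8 x 6 mm (y, z), blades 4 mm thick: 40 x 20 mm at +x, 26 x 11 at -x. Starts level on two ribs in the case, roughly along its length, axis 33 mm above the worktop, both ends at least 15 mm under the covers.
- blade_tip (a point): end of the broad blade, 100 mm from the spatula's origin along its +x; axes as the spatula
- scoop_tip (a point): end of the narrow blade, 100 mm from the spatula's origin along its -x; axes as the spatula
- case: Steel case, fixed: trough 300 mm long (x), 130 wide (y), 62 high; origin under its centre on the worktop, z up. Walls and floor 5 mm. Fixed covers (4 mm, underside 58 mm above the worktop) close the top at both ends; the window between runs from x = -75 to 75 mm, full inside width (120 mm). Black cross ribs 6 mm thick at x = -50 and 50 mm, tops at 30 mm, carry the spatula. Bails stand 16 mm out from the ends.
- tray: Flat stainless tray, fixed, rim 262 mm (x) by 400 mm (y), 47 mm high. Origin under its centre on the worktop, z up. Case and tray stand one to the left and one to the right of the robot, either way round.
- cup: bystander: clear sample cup, 60 mm wide, 62 mm high, standing in the tray; origin under its centre
- ring_float: bystander: flat green float of linked rings, 78 x 105 x 10 mm, lying in the tray; origin under its centre
- roll: bystander: roll of labels, 84 mm wide, 62 mm high, behind the work; origin under its centre
Not all that is in view belongs to the job. Leave any turquoise look-alike of the spatula alone.

How it is judged:
On the way:
1. the spatula stands diagonally in the window: one end more than 80 mm, the other less than 55 mm above the worktop (((z of blade_tip in the frame of case above 0.08 m and z of scoop_tip in the frame of case below 0.055 m) or (z of scoop_tip in the frame of case above 0.08 m and z of blade_tip in the frame of case below 0.055 m))), for 0.1 s.
At the end, for the whole second after the job is handed in: The robot still grips the spatula (more than 0.5 N); it is still (under 30 mm/s), level within 15 degrees, both its ends lie inside the tray's outline seen from above and more than 120 mm above the worktop, and it touches neither case, tray, cup nor float (height (world z) of each of blade_tip, scoop_tip above 0.12 m and x of blade_tip in the frame of tray between -0.131 and 0.131 m and y of blade_tip in the frame of tray between -0.2 and 0.2 m and x of scoop_tip in the frame of tray between -0.131 and 0.131 m and y of scoop_tip in the frame of tray between -0.2 and 0.2 m and angle between spatula's own x axis and vertical between 1.31 and 1.832 rad and contact force between the fingers and spatula above 0.5 N and linear speed of spatula below 0.03 m/s and contact force between spatula and case below 0.1 N and contact force between spatula and tray below 0.1 N and contact force between spatula and cup below 0.1 N and contact force between spatula and ring_float below 0.1 N); the arm keeps its last pose, push and grip.
It fails at once if the spatula is forced against the case (more than 20 N) (contact force between spatula and case above 20 N).
It fails at once if a bystander is moved by more than 30 mm (distance of any of cup, ring_float, roll from where it was at the start of the episode above 0.03 m).
It also fails if it takes over 38 s, if anything falls off the work surface, if the arm or the gripper's body presses on something with over 40 N, if the wrist force passes 120 N, or if a joint passes its speed limit or range.

## Working session

There is one attempt and no reset: what is moved stays moved. The work goes in short steps, Python scripts to look and compute and a shell command to move; the robot and the scene stay as the last step left them, time stands still between calls to the robot, and variables do not carry over. Pictures are saved under pics/ and viewed, on a budget of 10 in all, crops included, one or two more only if the job needs it, and the job is handed in when it is done.

```bash
mkdir -p pics; ls
python3 - <<'E'
from plant import telemetry, optics
import cv2
print(telemetry.read_state())
for n in ("top","side"):
    c=optics.read_camera(n); cv2.imwrite(f"pics/{n}0.png",c["frame"])
    print(n,{k:v for k,v in c.items() if k!="frame"})
E
```

```text
pics
{'t': 0.0, 'q': array([ 1.20261380e+00,  1.31177913e-01,  1.48925622e+00, -4.58453935e-05,
        1.52303067e+00, -8.53742068e-02]), 'dq': array([ 1.31039638e-03,  5.70693125e-04,  1.04374732e-03,  1.06875020e-03,
       -2.44504906e-05,  3.22154130e-04]), 'joint_torque': array([-1.10696772e-03, -5.59875441e+01, -4.91728914e+01,  7.66137103e-02,
        3.68042488e-02, -1.51481304e-04]), 'tool_pos': array([0.16721491, 0.57566115, 0.2345901 ]), 'orientation': array([-0.99947341,  1.33141853,  0.99775841]), 'force': array([ 0.35836639, -0.11132313,  0.93589127]), 'wrist_torque': array([-0.01094035, -0.02181364, -0.01899778]), 'opening': 0.09300361763056887}
top {'fx': 373.6242695671185, 'fy': 373.6242695671185, 'cx': 310.44736194467566, 'cy': 200.4781821435084, 'rvec': array([ 2.12624198, -2.17381263,  0.14400264]), 'tvec': array([0.11032111, 0.56313442, 1.2483473 ])}
side {'fx': 393.3506869225501, 'fy': 393.3506869225501, 'cx': 322.191654545689, 'cy': 200.60099680948952, 'rvec': array([ 0.50857784, -2.67157803,  1.19206321]), 'tvec': array([0.55248227, 0.12361401, 1.53776968])}
```

View pics/top0.png

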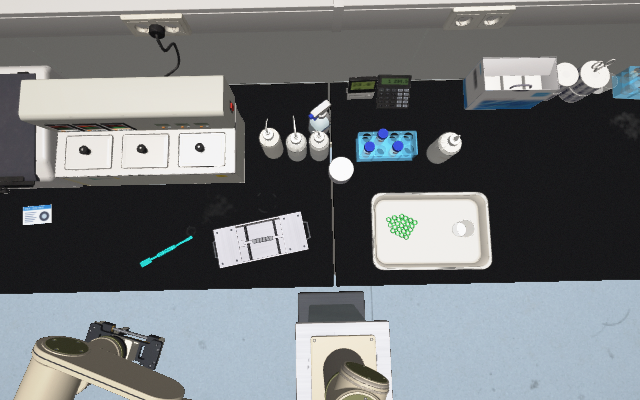

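View pics/side0.png

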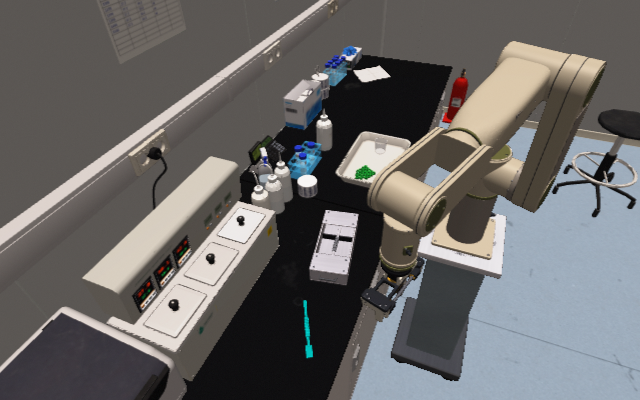

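The top view shows the case at about (262,240), with the grey grip in its window at (263,240). The turquoise look-alike lies outside at (167,250), and the tray is at (432,231) with the float at (402,227) and the cup at (462,229). The only two candidates are the grey spatula at (263,240) and the turquoise one at (167,250). I choose the grey one and check it in a close crop.

```bash
cat > h.py <<'E'
import numpy as np, cv2
from scipy.spatial.transform import Rotation as R
from plant import telemetry, optics
def ray(c,uv,z):
    Rm=R.from_rotvec(c["rvec"]).as_matrix(); o=-Rm.T@c["tvec"]
    d=Rm.T@np.array([(uv[0]-c["cx"])/c["fx"],(uv[1]-c["cy"])/c["fy"],1]); return o+d*(z-o[2])/d[2]
def proj(c,P):
    K=np.array([[c["fx"],0,c["cx"]],[0,c["fy"],c["cy"]],[0,0,1]])
    return cv2.projectPoints(np.atleast_2d(P).astype(float),c["rvec"],c["tvec"],K,None)[0][:,0]
def crop(c,u0,v0,w,h,s): return cv2.resize(c["frame"][v0:v0+h,u0:u0+w],None,fx=s,fy=s,interpolation=cv2.INTER_CUBIC)
E
python3 - <<'E'
from h import *
c=optics.read_camera("top")
cv2.imwrite("pics/case1.png",crop(c,206,203,110,72,7))
E
```

```text
(no output)
```

View pics/case1.png

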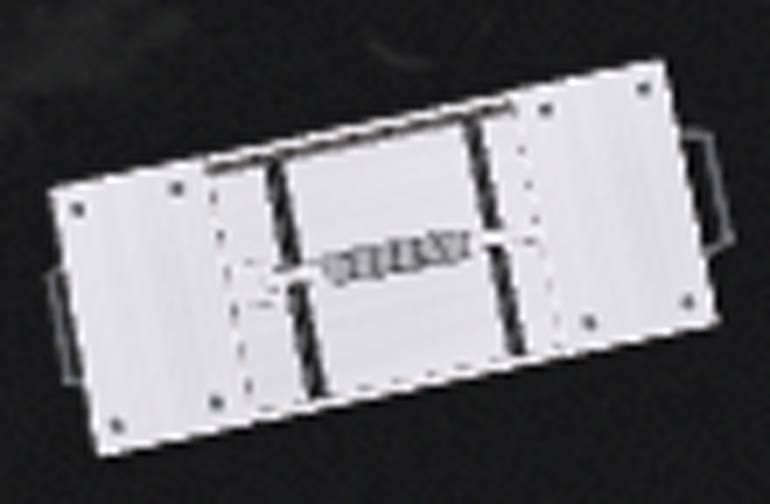

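The crop shows the grey grip from (325,270) to (472,245), the ribs at about (295,280) and (493,235), and the broad blade on the left, entering the cover at about (260,285). This is the right spatula. Next I compute the poses.

Run:
```python
from h import *
c=optics.read_camera("top")
f=lambda p,z:ray(c,((p[0]+.5)/7-.5+206,(p[1]+.5)/7-.5+203),z)
C=np.array([f(p,.062) for p in [(50,187),(663,60),(718,320),(100,457)]])
print(C, [np.linalg.norm(C[i]-C[(i+1)%4]) for i in range(4)]); cen=C.mean(0); print("cen",cen)
d=(C[1]+C[2]-C[0]-C[3]); print("yaw right dir",np.arctan2(d[1],d[0]))
g=np.array([f(p,.039) for p in [(325,270),(472,245)]]);print("grip",g,g.mean(0),np.linalg.norm(g[0]-g[1])); e=g[1]-g[0]; print(np.arctan2(e[1],e[0]))
r=np.array([f(p,.033) for p in [(262,285),(535,239)]]); e=r[1]-r[0]; print("bars",r,np.arctan2(e[1],e[0]))
T=np.array([ray(c,p,.047) for p in [(371,193),(487,194),(492,269),(373,269)]]);print("tray",T,T.mean(0))
print("cup",ray(c,(462,229),.06),"float",ray(c,(402,227),.01),"roll",ray(c,(341,170),.062))
u=d/np.linalg.norm(d); s=g.mean(0)-cen; print("grip in case", s@u, s@np.array([-u[1],u[0],0]))
s=telemetry.read_state(); print(R.from_rotvec(s["orientation"]).as_matrix())
```

```text
[[0.47220891 0.42712879 0.062     ]
 [0.52674703 0.13283081 0.062     ]
 [0.40211211 0.108987   0.062     ]
 [0.34440817 0.40180398 0.062     ]] [np.float64(0.29930871785392416), np.float64(0.12689519727616924), np.float64(0.2984485397908644), np.float64(0.1302857410371998)]
cen [0.43636906 0.26768765 0.062     ]
yaw right dir -1.381899972387009
grip [[0.43053126 0.29921581 0.039     ]
 [0.44103325 0.22782971 0.039     ]] [0.43578226 0.26352276 0.039     ] 0.07215447072081138
-1.4247287587200077
bars [[0.4241268  0.330852   0.033     ]
 [0.44350556 0.19768539 0.033     ]] -1.4262880891468317
tray [[ 0.58550021 -0.11029026  0.047     ]
 [ 0.57313312 -0.5069361   0.047     ]
 [ 0.32037048 -0.50189614  0.047     ]
 [ 0.32897866 -0.10571938  0.047     ]] [ 0.45199562 -0.30621047  0.047     ]
cup [ 0.45484886 -0.40708359  0.06      ] float [ 0.46894876 -0.21902336  0.01      ] roll [ 0.66499438 -0.00887109  0.062     ]
grip in case 0.003980613715495065 -0.0013584240316378816
[[-4.64200087e-04 -9.60275383e-01  2.79053709e-01]
 [-1.10514001e-03  2.79054061e-01  9.60274757e-01]
 [-9.99999282e-01  1.37366207e-04 -1.19077567e-03]]
```

Sizes agree with the description: case about 299 × 129 mm, grip 72 mm. The plan is to grip about 15 mm left of the grip's centre, slide right (narrow end under the right cover), raise the left end, and draw out. First I turn the tool and move over the grip.

```bash
python3 -m inch '[[[0,0,0,0.143,0,0,0.45],[0,0,0,0.143,0,0,0.45],[0,0,0,0.143,0,0,0.45],[0,0,0,0.143,0,0,0.45],[0,0,0,0.143,0,0,0.45],[0,0,0,0.143,0,0,0.45],[0,0,0,0.143,0,0,0.45],[0,0,0,0.143,0,0,0.45],[0,-0.041,0.027,0,0,0,0.45],[0,-0.041,0.027,0,0,0,0.45],[0,-0.041,0.027,0,0,0,0.45],[0,-0.041,0.027,0,0,0,0.45],[0,-0.041,0.027,0,0,0,0.45],[0,-0.041,0.027,0,0,0,0.45],[0,-0.041,0.027,0,0,0,0.45],[0,-0.041,0.027,0,0,0,0.45]]]'
cat >> h.py <<'E'
def state(tgt=None,yaw=None):
    s=telemetry.read_state(); M=R.from_rotvec(s["orientation"]).as_matrix()
    print("t",s["t"],"pos",s["tool_pos"].round(4),"F",s["force"].round(1),"open",round(s["opening"],4)); print(M.round(3), "q",s["q"].round(2))
    if tgt is not None: print("shift in tool axes",(M.T@(np.array(tgt)-s["tool_pos"])).round(4))
    if yaw is not None:  # wanted: x down, z at yaw
        z=np.array([np.cos(yaw),np.sin(yaw),0]);x=np.array([0,0,-1.]);W=np.c_[x,np.cross(z,x),z]
        print("turn in tool axes",R.from_matrix(M.T@W).as_rotvec().round(4))
E
python3 -c "
from h import *
state((.4336,.2783,.13),.1457)"
```

```text
t: 1.8
tool_pos: [0.4139, 0.2644, 0.2308]
orientation: [-0.086, 1.573, 0.077]
force: [1.7, 0.6, -0.3]
opening: 0.0417
t 1.8 pos [0.4139 0.2644 0.2308] F [ 1.7  0.6 -0.3] open 0.0417
[[-0.004 -0.103  0.995]
 [-0.006  0.995  0.103]
 [-1.    -0.006 -0.004]] q [ 0.47 -0.16  1.78 -0.    1.52  0.36]
shift in tool axes [0.1006 0.0124 0.0215]
turn in tool axes [-0.0422 -0.0044  0.0057]
```

```bash
python3 -m inch '[[[0.02,0.006,0.011,-0.021,-0.002,0.003,0.45],[0.02,0.006,0.011,-0.021,-0.002,0.003,0.45],[0.02,0,0,0,0,0,0.45],[0.02,0,0,0,0,0,0.45],[0,0,0,0,0,0,0.45]]]'
python3 -c "
from h import *
state((.4336,.2783,.13),.1457)
c=optics.read_camera('wrist'); print({k:v for k,v in c.items() if k!='frame'})
cv2.imwrite('pics/wr1.png',c['frame'])"
```

```text
t: 2.3
tool_pos: [0.441, 0.2713, 0.1491]
orientation: [-0.106, 1.565, 0.105]
force: [-0.9, -0.3, 0.1]
opening: 0.0417
t 2.3 pos [0.441  0.2713 0.1491] F [-0.9 -0.3  0.1] open 0.0417
[[ 0.003 -0.134  0.991]
 [-0.     0.991  0.134]
 [-1.    -0.001  0.003]] q [ 0.45 -0.04  1.82 -0.    1.35  0.32]
shift in tool axes [ 0.019   0.0079 -0.0064]
turn in tool axes [-0.0113  0.0032  0.0005]
{'fx': 309.70691628693146, 'fy': 309.70691628693146, 'cx': 327.08613081637094, 'cy': 196.7569935992538, 'rvec': array([-2.86882497, -0.19163328, -0.03173275]), 'tvec': array([-0.47440068,  0.19493777,  0.36042888])}
```

View pics/wr1.png

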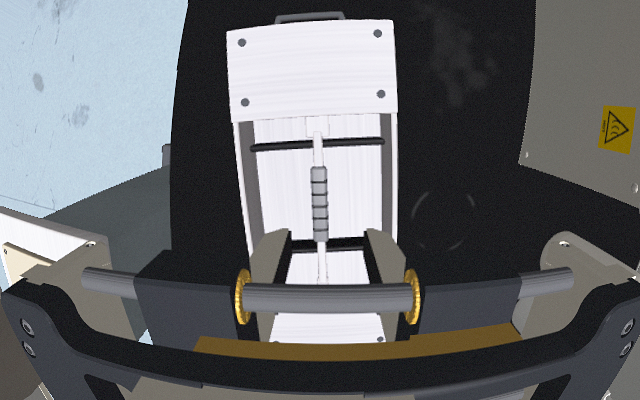

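The wrist view shows the grip from (319,167) to (321,242), the broad blade entering the left cover at (317,125), and the fingers at (268,260) and (384,260), one on each side. I measure the grip from here.

```bash
cat >> h.py <<'E'
def fray(c,uv,z):
    Rm=R.from_rotvec(c["rvec"]).as_matrix(); o=-Rm.T@c["tvec"]
    p=np.array([uv[0]-c["cx"],uv[1]-c["cy"]]); r=np.hypot(*p); t=r/c["fx"]
    d=Rm.T@np.r_[p/r*np.sin(t),np.cos(t)]; return o+d*(z-o[2])/d[2]
E
python3 -c "
from h import *
c=optics.read_camera('wrist')
a,b=[fray(c,p,.039) for p in [(319,167),(321,242)]]; print(a,b,(a+b)/2,np.linalg.norm(a-b),np.arctan2(*(b-a)[1::-1]))
p,q=[fray(c,p,.033) for p in [(317,125),(321.5,275)]]; print(p,q,np.arctan2(*(q-p)[1::-1]))
print([fray(c,p,.062) for p in [(227,31),(396,21),(397,110),(232,122)]])
"
```

```text
[0.43224642 0.29891719 0.039     ] [0.44282347 0.23041926 0.039     ] [0.43753495 0.26466822 0.039     ] 0.0693097439796878 -1.4175922165453376
[0.42581752 0.33398421 0.033     ] [0.44807062 0.19247145 0.033     ] -1.4148220795715847
[array([0.34572194, 0.40323104, 0.062     ]), array([0.47572448, 0.4270438 , 0.062     ]), array([0.48584173, 0.35585802, 0.062     ]), array([0.35968513, 0.33026153, 0.062     ])]
```

```bash
python3 -m inch '[[[0,0.008,-0.006,-0.02,0.003,0,0.45],[0,0,0,0,0,0,0.45]]]' >/dev/null
python3 -c "
from h import *
state((.4352,.2795,.036),.155)"
```

```text
t 2.6 pos [0.4359 0.2806 0.1548] F [-0.4  0.3 -0. ] open 0.0415
[[ 0.007 -0.156  0.988]
 [ 0.003  0.988  0.156]
 [-1.     0.002  0.007]] q [ 0.47 -0.04  1.82 -0.    1.36  0.32]
shift in tool axes [ 0.1188 -0.0013 -0.0017]
turn in tool axes [ 0.0014  0.0071 -0.002 ]
```

```bash
python3 -m inch '[[[0.02,0,-0.001,0,0.006,0,0.45],[0.02,0,0,0,0,0,0.45],[0.02,0,0,0,0,0,0.45],[0.02,0,0,0,0,0,0.45],[0.015,0,0,0,0,0,0.45],[0,0,0,0,0,0,0.45]]]' >/dev/null
python3 -c "
from h import *
state((.4352,.2795,.036),.155)"
```

```text
t 3.2 pos [0.4394 0.2861 0.066 ] F [-0.5 -1.3 -0.3] open 0.0416
[[ 0.014 -0.161  0.987]
 [ 0.009  0.987  0.161]
 [-1.     0.007  0.016]] q [0.48 0.06 1.88 0.   1.18 0.32]
shift in tool axes [ 0.0298 -0.0061 -0.0057]
turn in tool axes [ 0.0069  0.0157 -0.0069]
```

```bash
python3 -m inch '[[[0.006,-0.006,-0.006,0.007,0.016,-0.007,0.45],[0.008,0,0,0,0,0,0.45],[0.008,0,0,0,0,0,0.45],[0.005,0,0,0,0,0,0.45],[0,0,0,0,0,0,0.45]]]' >/dev/null
python3 -c "
from h import *
state((.4352,.2795,.036),.155)"
```

```text
t 3.7 pos [0.4364 0.2804 0.0409] F [-0.2  0.6  0.3] open 0.0419
[[ 0.004 -0.155  0.988]
 [ 0.002  0.988  0.155]
 [-1.     0.001  0.004]] q [ 0.47  0.1   1.9  -0.    1.14  0.32]
shift in tool axes [ 0.0049 -0.0007 -0.0014]
turn in tool axes [ 0.0002  0.004  -0.0011]
```

Aligned to about 1 mm. I lower the last 4 mm and close at 25 N.

```bash
python3 -m inch '[[[0.004,-0.001,-0.001,0,0.004,0,0.45],[0,0,0,0,0,0,0.25],[0,0,0,0,0,0,0.1],[0,0,0,0,0,0,0],[0,0,0,0,0,0,0],[0,0,0,0,0,0,0],[0,0,0,0,0,0,0]]]' 25 >/dev/null
python3 -c "
from h import *
state((.4352,.2795,.048),.155)"
```

```text
t 4.4 pos [0.4361 0.2794 0.0374] F [-1.2 -0.5 -1.2] open 0.0137
[[ 0.    -0.155  0.988]
 [ 0.002  0.988  0.155]
 [-1.     0.001  0.001]] q [0.47 0.1  1.9  0.   1.14 0.31]
shift in tool axes [-0.0106  0.0003 -0.0009]
turn in tool axes [ 0.0002  0.0007 -0.0015]
```

Gripped: the opening is 13.7 mm on a 14 mm grip. Now I lift 10 mm.

```bash
python3 -m inch '[[[-0.005,0,0,0,0,0,0],[-0.005,0,0,0,0,0,0],[0,0,0,0,0,0,0]]]' 
python3 -m inch '[[[0,-0.008,0,0,0,0,0],[0,-0.008,0,0,0,0,0],[0,-0.008,0,0,0,0,0],[0,0,0,0,0,0,0]]]'
python3 -c "
from h import *
state((.4352+.0054,.2795-.0346,.047),.155)"
```

```text
t: 4.7
tool_pos: [0.4361, 0.2794, 0.0482]
orientation: [-0.121, 1.567, 0.123]
force: [0.2, -0.4, -1.0]
opening: 0.014
t: 5.1
tool_pos: [0.4402, 0.2535, 0.0485]
orientation: [-0.121, 1.566, 0.123]
force: [0.2, 0.3, -0.6]
opening: 0.0139
t 5.1 pos [0.4402 0.2535 0.0485] F [ 0.2  0.3 -0.6] open 0.0139
[[ 0.001 -0.155  0.988]
 [ 0.001  0.988  0.155]
 [-1.     0.001  0.001]] q [0.42 0.06 1.92 0.   1.16 0.26]
shift in tool axes [ 0.0015 -0.0085 -0.001 ]
turn in tool axes [ 0.0007  0.0011 -0.0012]
```

```bash
python3 -m inch '[[[0.001,-0.004,0,0,0,0,0],[0,-0.004,0,0,0,0,0],[0,0,0,0,0,0,0]]]' 
python3 -m inch '[[[-0.0045,0,0,0,0,0.087,0],[-0.0045,0.0004,0,0,0,0.087,0],[-0.0044,0.0008,0,0,0,0.087,0],[0,0,0,0,0,0,0]]]'
python3 -c "
from h import *
state()"
```

```text
t: 5.4
tool_pos: [0.4415, 0.2443, 0.0471]
orientation: [-0.12, 1.567, 0.122]
force: [0.5, 0.5, -0.6]
opening: 0.0139
t: 5.8
tool_pos: [0.4415, 0.2457, 0.0613]
orientation: [0.09, 1.576, 0.336]
force: [-0.3, 0.4, -1.4]
opening: 0.0137
t 5.8 pos [0.4415 0.2457 0.0613] F [-0.3  0.4 -1.4] open 0.0137
[[-0.04  -0.151  0.988]
 [ 0.265  0.952  0.156]
 [-0.963  0.268  0.002]] q [ 0.21 -0.01  2.    0.3   1.16 -0.07]
```

```bash
python3 -m inch '[[[-0.0043,0.0012,0,0,0,0.087,0],[-0.0042,0.0016,0,0,0,0.087,0],[0,0,0,0,0,0,0],[0,0,0,0,0,0,0]]]'
python3 -c "
from h import *
state()
c=optics.read_camera('side'); cv2.imwrite('pics/s2.png',crop(c,260,190,200,120,4))"
```

```text
t: 6.2
tool_pos: [0.4414, 0.2453, 0.0698]
orientation: [0.225, 1.574, 0.466]
force: [0.8, 0.6, -0.3]
opening: 0.0137
t 6.2 pos [0.4414 0.2453 0.0698] F [ 0.8  0.6 -0.3] open 0.0137
[[-0.066 -0.14   0.988]
 [ 0.421  0.894  0.155]
 [-0.905  0.426  0.   ]] q [ 0.09 -0.01  2.02  0.47  1.2  -0.25]
```

View pics/s2.png

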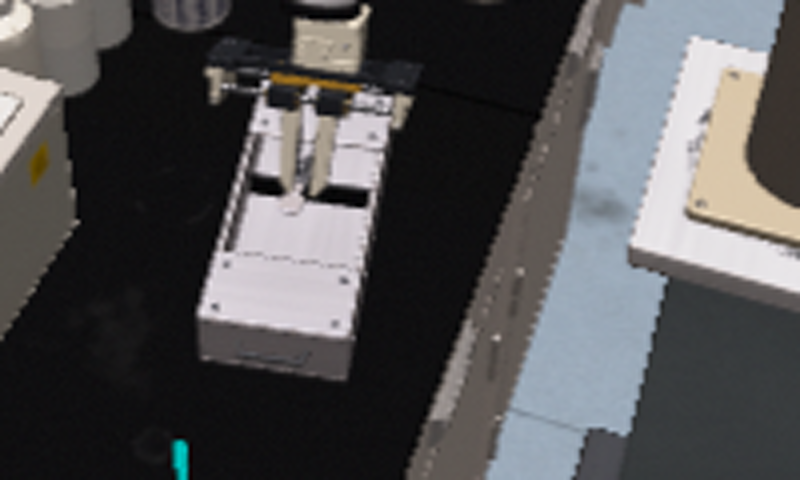

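The blade end is raised clear in the window at crop (292,203), and the wrist force is near zero. The arm pose puts the tips at roughly 102 and 17 mm. Now I draw it out along its own axis.

```bash
python3 -m inch '[[[0,0.01,0,0,0,0,0],[0,0.01,0,0,0,0,0],[0,0.01,0,0,0,0,0],[0,0.01,0,0,0,0,0],[0,0,0,0,0,0,0]]]'
python3 -c "
from h import *
state()"
```

```text
t: 6.75
tool_pos: [0.4342, 0.2872, 0.0888]
orientation: [0.218, 1.574, 0.467]
force: [0.8, 0.6, -0.1]
opening: 0.0138
t 6.75 pos [0.4342 0.2872 0.0888] F [ 0.8  0.6 -0.1] open 0.0138
[[-0.067 -0.145  0.987]
 [ 0.416  0.895  0.16 ]
 [-0.907  0.422  0.001]] q [ 0.18 -0.03  2.    0.47  1.2  -0.16]
```

```bash
python3 -m inch '[[[0,0.012,0,0,0,0,0],[0,0.012,0,0,0,0,0],[0,0.012,0,0,0,0,0],[0,0,0,0,0,0,0],[-0.018,0.0084,0,0,0,0,0],[-0.018,0.0084,0,0,0,0,0],[-0.018,0.0084,0,0,0,0,0],[-0.018,0.0084,0,0,0,0,0],[-0.018,0.0084,0,0,0,0,0],[0,0,0,0,0,0,0]]]'
python3 -c "
from h import *
state()
c=optics.read_camera('side'); cv2.imwrite('pics/s3.png',crop(c,240,130,220,150,3.5))"
```

```text
t: 7.75
tool_pos: [0.4267, 0.3227, 0.2068]
orientation: [0.215, 1.578, 0.466]
force: [0.5, 0.7, -0.4]
opening: 0.0139
t 7.75 pos [0.4267 0.3227 0.2068] F [ 0.5  0.7 -0.4] open 0.0139
[[-0.07  -0.146  0.987]
 [ 0.414  0.896  0.162]
 [-0.908  0.42  -0.002]] q [ 0.26 -0.15  1.88  0.44  1.39  0.02]
```

View pics/s3.png

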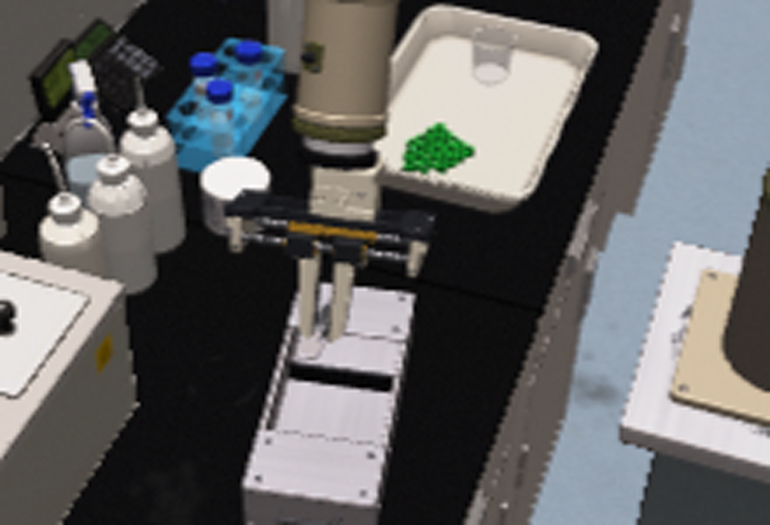

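The spatula is out and held clear of the case: the blade shows by the fingers at (312,345). The case, roll and tray contents are undisturbed. I level it and carry it to the tray.

```bash
python3 -m inch '[[[-0.01,0,0,0,0,-0.083,0],[-0.01,0,0,0,0,-0.083,0],[0,0,0,0,0,-0.083,0],[0,0,0,0,0,-0.083,0],[0,0,0,0,0,-0.083,0],[0,0,0,0,0,0,0],[0,-0.025,0,0,0,0,0],[0,-0.035,0,0,0,0,0],[0,-0.035,0,0,0,0,0],[0,-0.035,0,0,0,0,0],[0,-0.035,0,0,0,0,0],[0,-0.035,0,0,0,0,0],[0,-0.035,0,0,0,0,0],[0,-0.035,0,0,0,0,0],[0,-0.035,0,0,0,0,0],[0,-0.02,0,0,0,0,0],[0,0,0,0,0,0,0]]]'
python3 -c "
from h import *
state((.45,-.291,.22),.05)"
```

```text
t: 9.5
tool_pos: [0.4717, -0.0221, 0.1932]
orientation: [-0.115, 1.596, 0.149]
force: [-0.3, -0.3, -0.5]
opening: 0.0133
t 9.5 pos [ 0.4717 -0.0221  0.1932] F [-0.3 -0.3 -0.5] open 0.0133
[[-0.031 -0.166  0.986]
 [ 0.019  0.986  0.167]
 [-0.999  0.024 -0.027]] q [-0.17 -0.17  1.86  0.01  1.48 -0.34]
shift in tool axes [-0.0312 -0.2608 -0.067 ]
turn in tool axes [ 0.1176 -0.0287 -0.0225]
```

```bash
python3 -m inch '[[[-0.01,-0.025,-0.005,0.06,-0.014,-0.011,0],[-0.01,-0.03,-0.004,0.06,-0.014,-0.011,0],[-0.01,-0.03,-0.004,0,0,0,0],[0,-0.03,-0.003,0,0,0,0],[0,-0.03,-0.003,0,0,0,0],[0,-0.03,-0.003,0,0,0,0],[0,-0.02,0,0,0,0,0],[0,0,0,0,0,0,0]]]'
python3 -c "
from h import *
state((.45,-.291,.22),.05)"
```

```text
t: 10.3
tool_pos: [0.46, -0.2189, 0.2131]
orientation: [-0.022, 1.571, 0.051]
force: [-0.1, 0.9, -1.4]
opening: 0.0138
t 10.3 pos [ 0.46   -0.2189  0.2131] F [-0.1  0.9 -1.4] open 0.0138
[[-0.001 -0.046  0.999]
 [ 0.018  0.999  0.046]
 [-1.     0.018 -0.   ]] q [-0.56 -0.1   1.76  0.02  1.49 -0.6 ]
shift in tool axes [-0.0082 -0.0714 -0.0133]
turn in tool axes [-0.0039 -0.0001 -0.0183]
```

```bash
python3 -m inch '[[[-0.003,-0.02,-0.004,0,0,-0.018,0],[-0.003,-0.022,-0.004,0,0,0,0],[0,-0.015,-0.003,0,0,0,0],[0,-0.008,0,0,0,0,0],[0,0,0,0,0,0,0],[0,0,0,0,0,0,0],[0,0,0,0,0,0,0],[0,0,0,0,0,0,0]]]'
python3 -c "
from h import *
state((.45,-.291,.22),.05)
c=optics.read_camera('side'); cv2.imwrite('pics/s4.png',crop(c,300,60,200,150,3.5))
s=telemetry.read_state();M=R.from_rotvec(s['orientation']).as_matrix();o=s['tool_pos']+M@[.004,-.015,0];y=M[:,1]
print('blade',o+.1*y,'scoop',o-.1*y); 
for n,(u,v,k) in dict(side=(300,60,3.5)).items(): print((proj(c,[o+.1*y,o-.1*y,o])-[u,v])*k)
w=optics.read_camera('wrist'); cv2.imwrite('pics/w4.png',w['frame'])"
```

```text
t: 11.1
tool_pos: [0.4516, -0.2826, 0.2159]
orientation: [-0.036, 1.571, 0.043]
force: [-0.0, -0.3, -1.0]
opening: 0.0139
t 11.1 pos [ 0.4516 -0.2826  0.2159] F [-0.  -0.3 -1. ] open 0.0139
[[-0.    -0.05   0.999]
 [ 0.005  0.999  0.05 ]
 [-1.     0.005 -0.   ]] q [-0.66 -0.04  1.7   0.    1.48 -0.71]
shift in tool axes [-0.0042 -0.0083 -0.002 ]
turn in tool axes [ 0.0001 -0.0003 -0.0048]
blade [ 0.44734288 -0.1975981   0.21226707] scoop [ 0.45738782 -0.39734335  0.21130095]
[[249.99883556 273.67871123]
 [286.57801749 194.66251461]
 [269.03209588 232.56418214]]
```

View pics/s4.png

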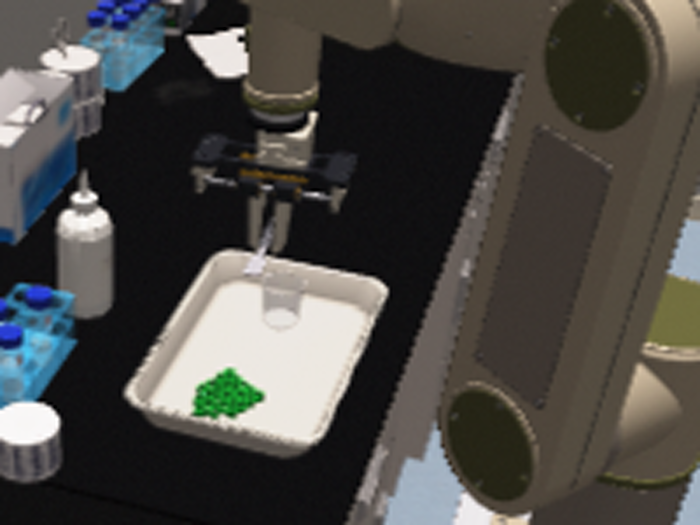

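View pics/w4.png

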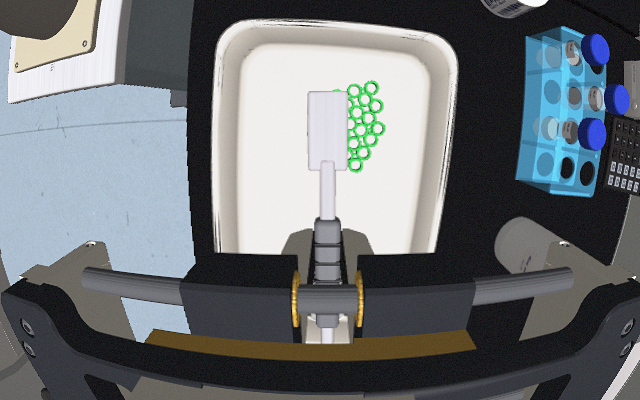

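The side crop shows the blade end at (250,272). I predicted (250,274), so the spatula is level and has not slipped. The wrist view shows the blade at (327,130) well inside the tray rim, with the float untouched. I check that it is still, then hand in.

```bash
python3 -m inch '[[[0,0,0,0,0,0,0],[0,0,0,0,0,0,0],[0,0,0,0,0,0,0]]]'
python3 -c "
from plant import telemetry,workorder
s=telemetry.read_state();print(s['dq'].round(4),s['opening'],s['tool_pos']);print(workorder.close_job())"
```

```text
t: 11.5
tool_pos: [0.4518, -0.2821, 0.216]
orientation: [-0.037, 1.571, 0.044]
force: [-0.9, 0.2, -0.4]
opening: 0.0136
[ 0.0026 -0.0003  0.0009  0.0011  0.0004 -0.0002] 0.013608095109838248 [ 0.45182024 -0.28208681  0.21604563]
the job is handed in; nothing more can be done
None
```

I took the grey spatula out of the case and handed the job in at about 11.5 s, with the arm still holding it level over the tray.

**How it went:** I gripped it 15 mm to the broad-blade side of its middle and lifted it 10 mm. I then slid it about 36 mm so the narrow end went under the right cover, tilted it 25° and drew it out along its own axis. While it was diagonal in the window, the arm pose put the ends at roughly 102 mm and 17 mm. I did not measure those heights in the pictures.

**Last checks:**
- **Position:** the ends, worked out from the arm pose, are at y = -0.198 m and -0.397 m, inside the tray (about -0.106 to -0.506 m), and about 0.21 m above the worktop.
- **Level:** it was level to under 1° by the arm pose. The blade end in the side picture was within about 2 crop pixels of the prediction, so it had not slipped.
- **Grip and stillness:** the fingers were open 13.6 mm on the 14 mm grip, commanded at 25 N, and the joints were practically still.
- **Contact:** the wrist force readings between moves stayed under about 2 N. I had no direct reading of contact with the case.
- **Other objects:** the cup, float and roll looked undisturbed in the side and wrist pictures. I did not measure their positions again.

No check failed. Moves came out a few millimetres off what I asked, and I corrected the differences that mattered along the way.

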